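# Load a hygiene swab into the reader and start it

### The arm

A 6-joint arm with a two-finger parallel gripper is mounted at the origin on the work surface. World frame = base frame: x ahead of the robot, y to its left, z up, the work surface at z = 0. Lengths are in mm, angles in degrees, forces in N, time in s.
With the tool pointing down it reaches from about 350 to 850 mm from the base axis. Payload 8.1 kg.
Tool frame: the origin (TCP) lies at the very end of the fingers, on their centre line; the grasp point (between the pads) lies r.tcp_to_grasp behind it (r.tcp_to_grasp is the distance from the TCP to the grasp point, in mm); z points along the fingers, y is the line along which they close (so a half turn about z gives the same grasp; the last joint's range is limited). The gripper opens to 85 mm and grips with 20 to 120 N. Pads are 22 mm wide; open, the fingers measure 114 mm over their backs; the gripper's body (76 mm by 85 mm) begins 54 mm behind the grasp point. The pads swing forward as they close: fully open they stand 13 mm farther back than shut.
Start: joints at [-78.69, 7.471, 85.268, -0, 87.261, -4.893], TCP at [167.448, -576.165, 231.292] pointing down, gripper open.
Joint ranges: [-169.43, 169.43], [-51.17, 129.36], [1.28, 143.12], [-76.62, 256.62], [0, 156.53], [-152.29, 152.29]. Speed limits (degrees/s): [136.94, 136.94, 159.86, 180, 180, 180].

### API

Orientations are given as [roll, pitch, yaw] about the fixed x, y, z axes, in that order (R = Rz(yaw) Ry(pitch) Rx(roll)).
In Python, from bench import r gives the robot as it stands.
- The arm moves only by the shell command python3 -m handwheel 'ROWS' [OPENING] [FORCE]. ROWS is JSON, a list of rows, each a list of 4 numbers: the shift along the tool's x, y, z in m, then the turn about the tool's z in degrees. A call has 1 to 10 rows; each row shifts and turns the commanded pose from where the row before left it, along the tool's axes as they then stand; what a row does not reach is not made up. A row lasts 1/10 s, in which the tool goes at most 50 mm and 8.59 degrees, less where a joint would pass 70% of its speed; a pose out of reach is approached as far as the arm can. A call is refused whole if a number of a shift passes 0.05 or a number of a turn 8.59, either way. A call with a gripper value outside its range is refused whole. OPENING is the finger opening in m, from 0 to 0.0854, set as the call begins (- or left out, the last holds). The fingers move at their own pace and stop on an object; FORCE is the grip in N (left out, the last holds). Time passes only in rows, so rows that do not move let the fingers close. It gives the time, the measured TCP pose, the force, the opening and the grip force at its end, in the units of the state.
- r.sense(): the state, without advancing time (a new reading comes with each control period).
- r.snapshot(name): name is "scene" or "side" or "wrist"; returns the picture (420x560x3 uint8, red, green, blue); there is no depth.
- r.camera_params(name): a dict with "fx", "fy", "cx", "cy" (pixels), "R" (3x3) and "t" (3): a world point X has camera coordinates R X + t; the wrist camera has in their place "mount" (4x4, takes a point from camera to tool coordinates, whose origin is the TCP and whose axes are the flange's). Camera axes: x right, y down, z forward; pixel columns grow to the right and rows downward; lengths in mm; the calibration is good to about 2 mm. The wrist camera is an equidistant fisheye: a pixel r from the principal point sees the ray r / f radians off the axis. A picture is of the moment at which its call begins: read the wrist's pose just before it. camera_params takes no time and is no camera call.
- r.hand_in(): hands the job in; it is judged then, once.
The state is a dict: "time": time; "joint_pos": joint angles; "qd": joint speeds; "joint_efforts": joint torques, N m; "tool_pos": TCP position; "tcp_rot": TCP orientation; "ft_force": force on the tool from outside, world axes, zero at the start; "wrist_torque": the same for the moment, N m; "finger_gap": finger opening in mm; "grip_force": force on a finger pad.
Only numpy, scipy, OpenCV 4.12 (cv2) and the standard library are available. Lean on these libraries where they do the work, as an engineer would, in place of code of your own. Each camera call takes 0.05 s, during which the arm holds its last target. There are 200 camera calls.

### The job

Take the round-handled swab out of the upright stand and push it, stick first, down into the leaning vial on the swab reader until its collar sits fully home on the vial's rim. Let go of it, then press the reader's start button all the way down and release it. Leave the spatula in the stand, and do not disturb the pots and the bottle.

Things in the scene. Friction and masses are not known exactly. Their poses are not given: they have to be found in the camera images.
- swab: White hygiene swab, 145 mm long, about 30 g, upright in a hole of the stand, its collar resting on the stand's top. Origin: centre of the collar's underside; z runs to the handle end, symmetric about z. Collar disc: 30 mm diameter, z 0 to 5 mm. Round handle: 18 mm diameter, z 5 to 65 mm. Below: thin stick, 8 mm diameter, ending in a tapered 10 mm bud, tip at z = -80 mm.
- vial: White test vial fixed to the reader's front, leaning 32 degrees from vertical, its mouth to the reader's front, roughly to the robot. Origin: centre of the mouth at the rim, 118 mm above the table; z points out of the mouth along the axis, y is level. Rim 35 mm outside; mouth about 24 mm wide, a funnel 10 mm deep, then a 13 mm bore. Below the rim 25 mm outside.
- seal (a joint): Stiff rubber seal inside the vial, 68 mm below the rim at 0 m; the swab's tip pushes it 12 mm farther down (0.012) as the collar comes home. This takes about 6 N along the axis; it stays where it is left.
- reader: Swab reader, fixed: white box with a grey lid, and before it a 14 mm high grey foot that carries the vial in a slanted grey sleeve. Origin on the table, z up, x points away from the vial's side. Box: x 20 to 132, y -80 to 80 mm, 82 mm high; foot's front edge x = -83 mm; vial mouth x = -50, y = 0.
- start_top (a point): Centre of the top of the reader's round start button, 32 mm in diameter, on the reader's lid (at x 62, y 30 mm of the reader). It is pressed straight down.
- start (a joint): Travel of the start button in m: 0 released, 0.006 fully down, which takes 5 N; it springs back.
- stand: Grey plastic block, fixed, 75 (x) x 165 (y) x 95 mm high, with two upright holes at y = -45 and +45 mm. Origin: centre of its underside; z up.
- spatula: Spatula standing in the stand's other hole, to be left there: same collar and same height as the swab, but with a flat handle 30 mm wide, 6 mm thick, 60 mm tall. Origin: centre of the collar's underside; z up the handle, the flat spans its y.
- pot_far: Bystander: white lidded sample pot, 90 mm in diameter, 80 mm high, beyond the work. Origin: centre of its underside.
- pot_side: Bystander: white lidded sample pot, 90 mm in diameter, 80 mm high, at the right. Origin: centre of its underside.
- bottle: Bystander: bottle 70 mm in diameter, 160 mm high, at the left. Origin: centre of its underside.
Mind the look-alikes: they are no part of the job. What is shaped like the swab but yellow is not meant.

How it is judged (in metres and radians):
On the way, in this order (a step that is already met when the one before it is completed fails the run):
1. the swab is fully home in the vial, its collar on the rim (z of swab in the frame of vial below 0.003 m and distance between swab and vial below 0.006 m and angle between the z axis of swab and the z axis of vial, either way round below 0.08 rad), for 0.2 s.
2. the start button is pressed down (at least 4 of its 6 mm) (value of joint start above 0.004 m), for 0.02 s.
At the end, for the whole second after the job is handed in: The swab rests still in the vial, its collar within 3 mm of the rim plane and 6 mm of the mouth's centre, its axis within 0.08 rad of the vial's; the start button is up again (under 2 mm); the spatula stands in its hole (within 52 mm of the stand's centre, under 100 mm high, 0.12 rad of vertical) (all of step 1 and linear speed of swab below 0.02 m/s and value of joint start below 0.002 m and horizontal distance between spatula and stand below 0.052 m and height (world z) of spatula below 0.1 m and angle between spatula's own z axis and vertical below 0.12 rad); the robot touches nothing.
It fails at once if the spatula is lifted out of or knocked in the stand (moved over 25 mm) (distance of spatula from where it was at the start of the episode above 0.025 m).
It fails at once if the far pot is disturbed (moved over 25 mm) (distance of pot_far from where it was at the start of the episode above 0.025 m).
It fails at once if the side pot is disturbed (moved over 25 mm) (distance of pot_side from where it was at the start of the episode above 0.025 m).
It fails at once if the bottle is disturbed (moved over 25 mm) (distance of bottle from where it was at the start of the episode above 0.025 m).
It also fails if it takes over 51 s, if anything falls off the work surface, if the arm or the gripper's body presses on something with over 40 N, if the wrist force passes 120 N, or if a joint passes its speed limit or range.

## Working session

There is one attempt and no reset: what is moved stays moved. The work goes in short steps, Python scripts to look and compute and a shell command to move; the robot and the scene stay as the last step left them, time stands still between calls to the robot, and variables do not carry over. Pictures are saved under pics/ and viewed, at most 10 in all, crops included, and the job is handed in when it is done.

```bash
mkdir -p pics; cat > h.py <<'E'
import numpy as np, cv2
from bench import r
def save(name,fn):
    s=r.sense(); im=r.snapshot(name); cv2.imwrite('pics/'+fn,im[:,:,::-1]); return s,im
def P(name):
    c=r.camera_params(name); return c
def ray(name,u,v):
    c=P(name); R=np.array(c['R']);t=np.array(c['t'])
    return -R.T@t, R.T@np.array([(u-c['cx'])/c['fx'],(v-c['cy'])/c['fy'],1])
def atz(name,u,v,z):
    o,d=ray(name,u,v); return o+d*(z-o[2])/d[2]
def proj(name,X):
    c=P(name); p=np.array(c['R'])@np.array(X,float)+np.array(c['t']); return c['fx']*p[0]/p[2]+c['cx'],c['fy']*p[1]/p[2]+c['cy']
def tri(a,b):
    A=[];B=[]
    for n,u,v in (a,b):
        o,d=ray(n,u,v); d/=np.linalg.norm(d); M=np.eye(3)-np.outer(d,d); A.append(M);B.append(M@o)
    X=np.linalg.solve(sum(A),sum(B)); 
    return X,[np.linalg.norm(M@X-b) for M,b in zip(A,B)]
E
python3 - <<'E'
from h import *
import cv2
s,a=save('scene','a.png');_,b=save('side','b.png')
for n in('scene','side'): print(n,P(n))
print(s['tool_pos'],s['tcp_rot'],r.tcp_to_grasp,s['finger_gap'])
for f in 'ab':
    im=cv2.imread(f'pics/{f}.png'); cv2.imwrite(f'pics/{f}2.png',cv2.resize(im,(800,600),interpolation=cv2.INTER_CUBIC))
E
```

```text
scene {'fx': 423.4402362602556, 'fy': 423.4402362602556, 'cx': 277.2974721304132, 'cy': 205.2397358500638, 'R': array([[ 0.41207951,  0.91105899, -0.01272751],
       [ 0.45890415, -0.21959323, -0.86092148],
       [-0.78714513,  0.34892739, -0.50857863]]), 't': array([-264.33123601, -196.80328571, 1859.47855923])}
side {'fx': 393.99109533886076, 'fy': 393.99109533886076, 'cx': 275.6136365769403, 'cy': 212.9609889409497, 'R': array([[ 0.92921641, -0.36885344, -0.0224502 ],
       [-0.19671432, -0.44230487, -0.87502564],
       [ 0.31282639,  0.81750446, -0.4835557 ]]), 't': array([-591.54684211,  236.98853049,  969.85065326])}
[ 167.31697462 -575.64233254  230.25565898] [-1.79897635e+02 -7.49560827e-03  1.62024884e+01] 18.700000000000003 85.58880283974207
```

View pics/a2.png

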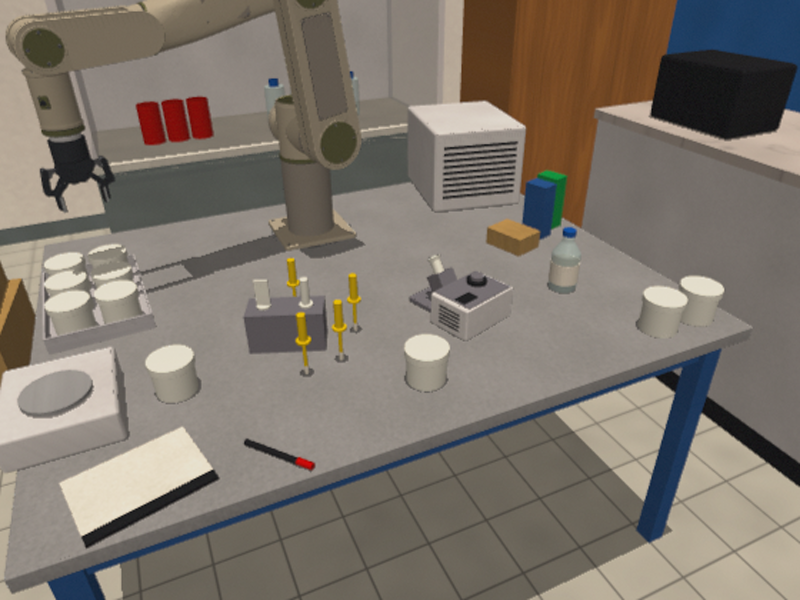

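View pics/b2.png

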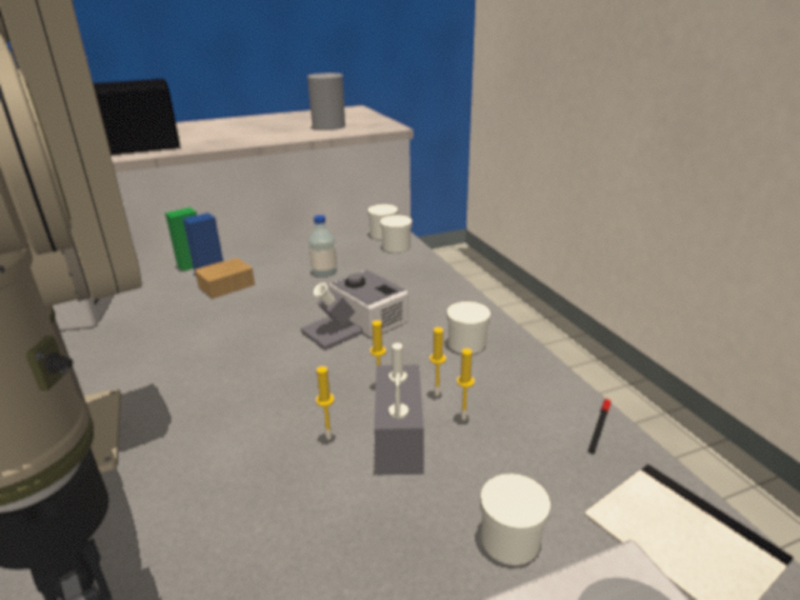

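```bash
python3 - <<'E'
import cv2,numpy as np
a=cv2.imread('pics/a.png');b=cv2.imread('pics/b.png')
A=cv2.resize(a[170:270,160:360],None,fx=4,fy=4,interpolation=cv2.INTER_CUBIC)
B=cv2.resize(a[170:245,280:360],None,fx=5,fy=5,interpolation=cv2.INTER_CUBIC)
cv2.imwrite('pics/c.png',A)   # u=160+x/4 v=170+y/4
C=cv2.resize(b[185:335,205:345],None,fx=4,fy=4,interpolation=cv2.INTER_CUBIC)
cv2.imwrite('pics/d.png',C)   # u=205+x/4 v=185+y/4
E
```

```text
(no output)
```

View pics/c.png

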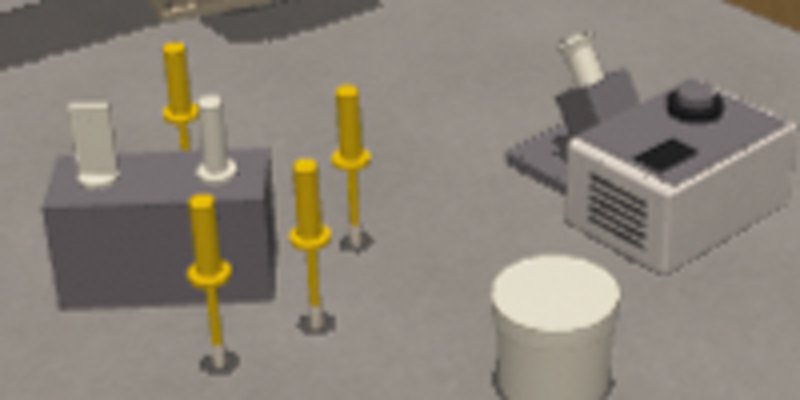

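View pics/d.png

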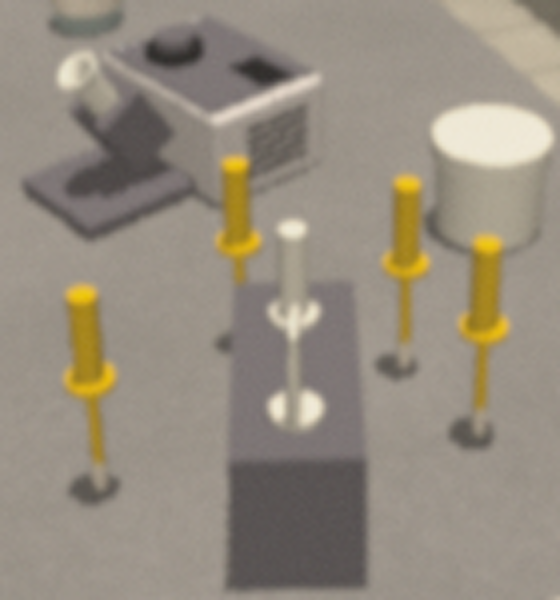

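```bash
python3 - <<'E'
from h import *
np.set_printoptions(precision=1,suppress=True)
S=lambda x,y:('scene',160+x/4-.4,170+y/4-.4)
D=lambda x,y:('side',205+x/4-.4,185+y/4-.4)
for n,a,b in [('swabtop160',(210,101),(292,228)),('collar98',(216,172),(292,313)),('mouth118',(577,42),(76,72)),('button',(695,90),(175,40)),
 ('lid1',(570,140),(107,52)),('lid2',(666,200),(215,122)),('lid3',(797,122),(320,75)),('spat',(97,180),(296,410)),
 ('y1',(176,47),(82,295)),('y2',(347,91),(236,163)),('y3',(306,166),(407,184)),('y4',(203,201),(488,243)),('st1',(157,152),(228,460)),('st2',(268,150),(237,283)),('st3',(275,200),(353,283)),('st4',(47,206),(366,460))]:
    print(n,*tri(S(*a),D(*b)), atz(*S(*a),160) if n=='swabtop160' else '')
E
```

```text
swabtop160 [ 572.9 -181.1  157.9] [np.float64(1.117861821902134), np.float64(1.1178618219020613)] [ 574.9 -181.   160. ]
collar98 [ 571.9 -181.5   96.2] [np.float64(0.2106694082348652), np.float64(0.2106694082348537)] 
mouth118 [528.  151.7 112.5] [np.float64(0.8272082509365205), np.float64(0.827208250936514)] 
button [624.5 209.8  96.9] [np.float64(3.6900586774754465), np.float64(3.6900586774754527)] 
lid1 [567.6 140.   85.7] [np.float64(40.78498124897358), np.float64(40.78498124897362)] 
lid2 [648.2 176.5  22.4] [np.float64(5.267454563173291), np.float64(5.26745456317333)] 
lid3 [737.9 214.1  81.3] [np.float64(44.773805724126476), np.float64(44.773805724126454)] 
spat [ 540.8 -266.    94.8] [np.float64(0.5422439332597269), np.float64(0.5422439332596222)] 
y1 [ 446.2 -173.4  141.7] [np.float64(1.862404968701878), np.float64(1.8624049687018742)] 
y2 [576.7 -74.  142.9] [np.float64(0.9604905285072349), np.float64(0.9604905285072727)] 
y3 [ 667.3 -140.   141.9] [np.float64(1.334518209451937), np.float64(1.334518209451931)] 
y4 [ 681.7 -220.6  142.7] [np.float64(1.3569285775582207), np.float64(1.3569285775581743)] 
st1 [ 501.9 -224.6   65.2] [np.float64(22.64334155819059), np.float64(22.643341558190624)] 
st2 [ 553.6 -134.    93.2] [np.float64(0.6327294540914159), np.float64(0.632729454091376)] 
st3 [ 622.9 -153.4   89.1] [np.float64(3.347138731683018), np.float64(3.347138731683006)] 
st4 [ 561.  -310.9   92. ] [np.float64(2.9349331121794004), np.float64(2.9349331121794027)]
```

```bash
python3 - <<'E'
from h import *
np.set_printoptions(precision=1,suppress=True)
S=lambda x,y:('scene',160+x/4-.4,170+y/4-.4)
D=lambda x,y:('side',205+x/4-.4,185+y/4-.4)
for p in [(570,142),(665,205),(797,122),(700,82)]: print('S',p,atz(*S(*p),82))
for p in [(107,52),(215,122),(320,75),(205,17)]: print('D',p,atz(*D(*p),82))
print('mouth',atz(*S(577,42),118),atz(*D(76,72),118))
for p in [(508,155),(566,192)]: print('foot',atz(*S(*p),14))
for p in [(25,185),(92,235),(192,190)]: print('footD',atz(*D(*p),14))
print(r.sense()['time'],P('wrist'))
E
```

```text
S (570, 142) [627.1  94.9  82. ]
S (665, 205) [740.9 116.6  82. ]
S (797, 122) [678.4 276.2  82. ]
S (700, 82) [585.5 240.5  82. ]
D (107, 52) [573.9 233.   82. ]
D (215, 122) [616.1  84.9  82. ]
D (320, 75) [718.4 123.3  82. ]
D (205, 17) [669.9 263.1  82. ]
mouth [536.  147.7 118. ] [525.6 139.4 118. ]
foot [521.7  89.9  14. ]
foot [597.1 107.9  14. ]
footD [481.7 165.6  14. ]
footD [511.2  74.3  14. ]
footD [600.9 105.   14. ]
0.1 {'fx': 325.19226210127806, 'fy': 325.19226210127806, 'cx': 282.31443255018445, 'cy': 205.29848151819647, 'mount': array([[   0. ,   -1. ,   -0.3,   77.7],
       [   1. ,   -0. ,    0. ,   -0.5],
       [  -0. ,   -0.3,    1. , -142.7],
       [   0. ,    0. ,    0. ,    1. ]])}
```

Scene: white round-handled swab at crop (210,101) ≈ world (573,-181), spatula at (541,-266), vial mouth at ≈ (530,147), reader yaw ≈ 17°. Heights check out (swab top 158 against 160 expected, collar 96). The tool yaw of 16° already matches the vial's y axis. I'm moving above the swab.

```bash
python3 -m handwheel '[[0.042,-0.022,0,0],[0.042,-0.022,0,0],[0.042,-0.022,0,0],[0.042,-0.022,0,0],[0.042,-0.022,0,0],[0.042,-0.022,0,0],[0.042,-0.022,0,0],[0.042,-0.022,0,0],[0.042,-0.022,0,0],[0.042,-0.022,0,0]]' 0.07
python3 -m handwheel '[[0.040,-0.023,0,0],[0.039,-0.023,0,0],[0,0,0,0],[0,0,0,0]]'
cat >> h.py <<'E'
from scipy.spatial.transform import Rotation as Ro
def wpose(s): return Ro.from_euler('xyz',s['tcp_rot'],degrees=True).as_matrix(), np.array(s['tool_pos'])
def wray(s,u,v):
    c=P('wrist');M=np.array(c['mount']);R,t=wpose(s)
    x=(u-c['cx'])/c['fx'];y=(v-c['cy'])/c['fy'];th=np.hypot(x,y);k=np.sin(th)/th if th>0 else 1
    d=np.array([x*k,y*k,np.cos(th)]); return R@M[:3,3]+t, R@(M[:3,:3]@d)
def watz(s,u,v,z):
    o,d=wray(s,u,v); return o+d*(z-o[2])/d[2]
def wproj(s,X):
    c=P('wrist');M=np.array(c['mount']);R,t=wpose(s)
    p=M[:3,:3].T@(R.T@(np.array(X,float)-t)-M[:3,3]); h=np.hypot(p[0],p[1]);th=np.arctan2(h,p[2]);k=th/h
    return c['fx']*p[0]*k+c['cx'],c['fy']*p[1]*k+c['cy']
E
python3 - <<'E'
from h import *
s,im=save('wrist','w1.png'); print(s['tool_pos'],s['tcp_rot'],s['time'],s['finger_gap'])
print('swab top exp',wproj(s,[573,-181,160]),'spat',wproj(s,[541,-266,160]),P('wrist')['mount'])
cv2.imwrite('pics/w1b.png',cv2.resize(im[:,:,::-1],(784,588)))
E
```

```text
time: 1.1
tool_pos: [510.3, -246.0, 231.0]
tcp_rot: [-180.0, 0.0, 16.2]
ft_force: [0.2, -0.4, 0.1]
finger_gap: 69.7
grip_force: 0.0
time: 1.5
tool_pos: [572.6, -180.3, 230.4]
tcp_rot: [-180.0, 0.1, 16.3]
ft_force: [0.3, -0.2, -0.6]
finger_gap: 70.0
grip_force: 0.0
[ 572.60308537 -180.30072705  230.4486777 ] [-1.79959386e+02  7.66121019e-02  1.63478311e+01] 1.5 70.01791016012885
swab top exp (np.float64(283.8177264525326), np.float64(218.59261208182122)) spat (np.float64(376.0564762987998), np.float64(283.3893836690246)) [[ 1.47751133e-04 -9.53098862e-01 -3.02659111e-01  7.76803414e+01]
 [ 9.99999005e-01 -2.83758121e-04  1.38175430e-03 -5.25678911e-01]
 [-1.40283043e-03 -3.02659014e-01  9.53097872e-01 -1.42677738e+02]
 [ 0.00000000e+00  0.00000000e+00  0.00000000e+00  1.00000000e+00]]
```

View pics/w1b.png

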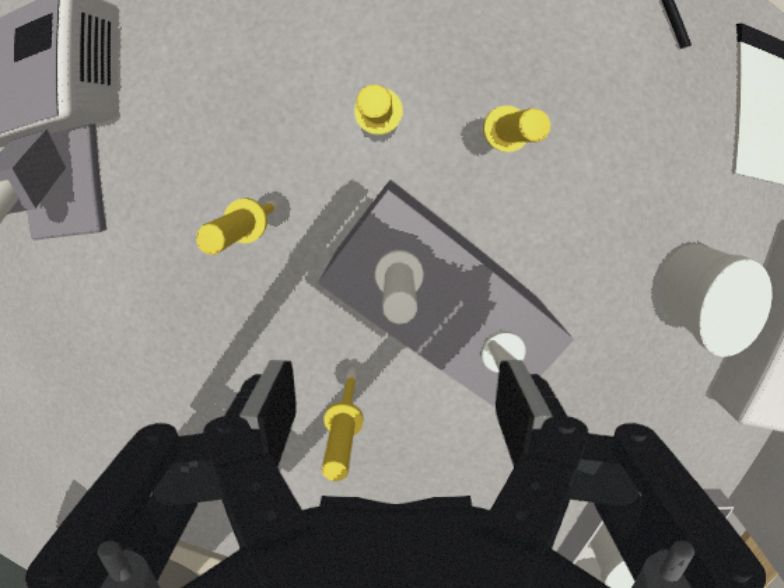

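```bash
python3 -m handwheel '[[0,0.002,0.03,0],[0,0,0.03,0],[0,0,0.03,0],[0,0,0.024,0],[0,0,0,0]]'
python3 -m handwheel '[[0,0,0,0],[0,0,0,0],[0,0,0,0],[0,0,0,0],[0,0,0,0],[0,0,0,0]]' 0.0 25
```

```text
time: 2.05
tool_pos: [569.1, -183.6, 112.7]
tcp_rot: [-179.7, 0.4, 16.1]
ft_force: [-1.1, -0.1, -0.0]
finger_gap: 70.0
grip_force: 0.0
time: 2.65
tool_pos: [573.8, -183.9, 118.9]
tcp_rot: [179.9, -0.1, 16.2]
ft_force: [-0.8, -0.6, 6.8]
finger_gap: 17.0
grip_force: 26.5
```

```bash
python3 -m handwheel '[[0,0,-0.02,0],[0,0,-0.03,0],[0,0,-0.03,0],[0,0,-0.03,0],[0,0,-0.03,0],[0,0,-0.01,0],[0,0,0,0]]'
python3 -m handwheel '[[0,-0.03,0,0],[0,-0.042,0,0],[0,-0.042,0,0],[0,-0.042,0,0],[0,-0.042,0,0],[0.01,-0.042,0,0],[0,-0.042,0,0],[0,-0.03,0,0],[0,-0.016,0,0],[0,0,0,0]]'
python3 -m handwheel '[[0,0,0,0],[0,0,0,0]]'
python3 - <<'E'
from h import *
s,im=save('wrist','w2.png'); print(s['tool_pos'],s['tcp_rot'],s['time'],s['finger_gap'])
print('mouth exp',wproj(s,[530,147,118]),wproj(s,[624.5,208,97]))
cv2.imwrite('pics/w2b.png',cv2.resize(im[:,:,::-1],(784,588),interpolation=cv2.INTER_CUBIC))
E
```

```text
time: 3.35
tool_pos: [573.9, -183.7, 269.2]
tcp_rot: [179.9, -0.2, 16.2]
ft_force: [0.5, 0.3, -0.3]
finger_gap: 17.4
grip_force: 26.0
time: 4.35
tool_pos: [489.4, 136.2, 264.8]
tcp_rot: [-179.9, 0.2, 16.4]
ft_force: [0.5, 0.2, 0.6]
finger_gap: 17.3
grip_force: 26.0
time: 4.55
tool_pos: [490.9, 133.5, 266.2]
tcp_rot: [180.0, 0.1, 16.2]
ft_force: [-0.3, 1.1, 0.3]
finger_gap: 17.2
grip_force: 26.0
[490.89207862 133.47993248 266.17436034] [1.79992366e+02 9.32236266e-02 1.61597225e+01] 4.55 17.216481002690553
mouth exp (np.float64(280.0729545549854), np.float64(145.48982701536062)) (np.float64(245.84315974648035), np.float64(32.46930256331868))
```

View pics/w2b.png

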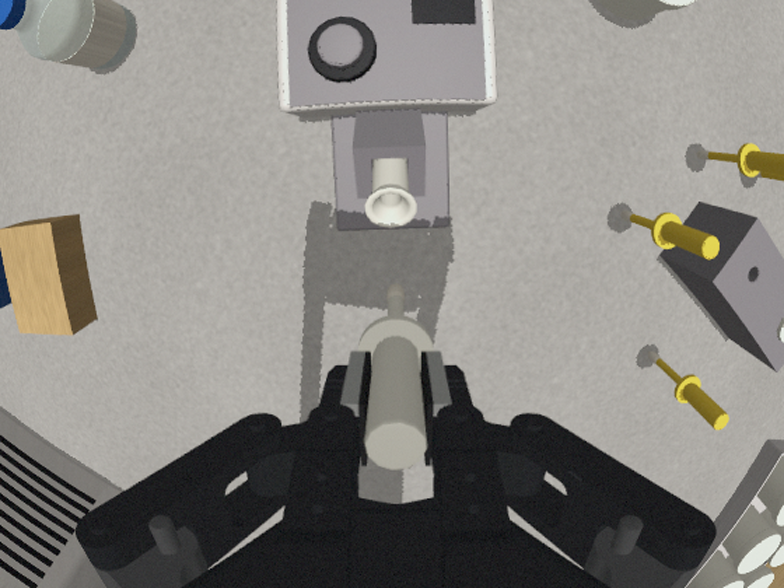

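```bash
python3 - <<'E'
from h import *
np.set_printoptions(precision=1,suppress=True)
s={'tool_pos':[490.9,134.2,265.9],'tcp_rot':[180,0,16.2]}
R,t=wpose(s)
f=lambda x,y,z:watz(s,x/1.4,y/1.4,z)
m=f(390,206,118); print('mouth',m,'tool',R.T@(m-t))
tip=f(396,287,164); print('tip tool',R.T@(tip-t))
top=f(395,448,309); print('top tool',R.T@(top-t))
b=f(339,44,94); print('button',b,'rel mouth tool',R.T@(b-m))
e=f(490,103,82)-f(284,107-3,82); print('lid edge dir',np.degrees(np.arctan2(-e[1],-e[0]))-90, e)
e=f(450,229,14)-f(335,228,14); print('foot edge yaw',np.degrees(np.arctan2(-e[1],-e[0]))-90,np.linalg.norm(e))
E
```

```text
mouth [528.4 148.7 118. ] tool [ 40.1  -3.5 147.9]
tip tool [  0.3   0.3 101.9]
top tool [  0.4  -0.4 -43.1]
button [625.5 213.2  94. ] rel mouth tool [111.1 -34.8  24. ]
lid edge dir 16.218326451923815 [  41. -141.    0.]
foot edge yaw 15.656065182653663 101.51696527040404
```

```bash
python3 -m handwheel '[[0.02,-0.002,0,0],[0.025,-0.0018,0,0],[0,0,0.02,0],[0,0,0.02,0],[0,0,0,0],[0,0,0,0],[0,0,0,0]]'
python3 - <<'E'
from h import *
s,w=save('wrist','w3.png'); _,d=save('side','s3.png'); print(s['tool_pos'],s['tcp_rot'],s['ft_force'])
for y in(0,):print(wproj(s,[528.4,148.7,118]),proj('side',[528.4,148.7,118]))
W=cv2.resize(w[120:270,215:345],None,fx=3,fy=4,interpolation=cv2.INTER_CUBIC)
W=cv2.resize(w[130:270,220:345],(500,560),interpolation=cv2.INTER_CUBIC)
D=cv2.resize(d[170:240,205:242],(296,560),interpolation=cv2.INTER_CUBIC)
cv2.imwrite('pics/m3.png',np.hstack([W,D])[:,:,::-1])
E
```

```text
time: 5.3
tool_pos: [533.9, 150.2, 228.7]
tcp_rot: [180.0, -0.1, 16.2]
ft_force: [0.2, 0.4, -0.5]
finger_gap: 17.6
grip_force: 26.0
[533.88973051 150.21807286 228.69174153] [ 1.79988947e+02 -1.06488242e-01  1.61612342e+01] [ 0.21828949  0.35525622 -0.47462719]
(np.float64(282.39559755810814), np.float64(208.93093966556424)) (np.float64(223.7077916030224), np.float64(201.1446943467933))
```

View pics/m3.png

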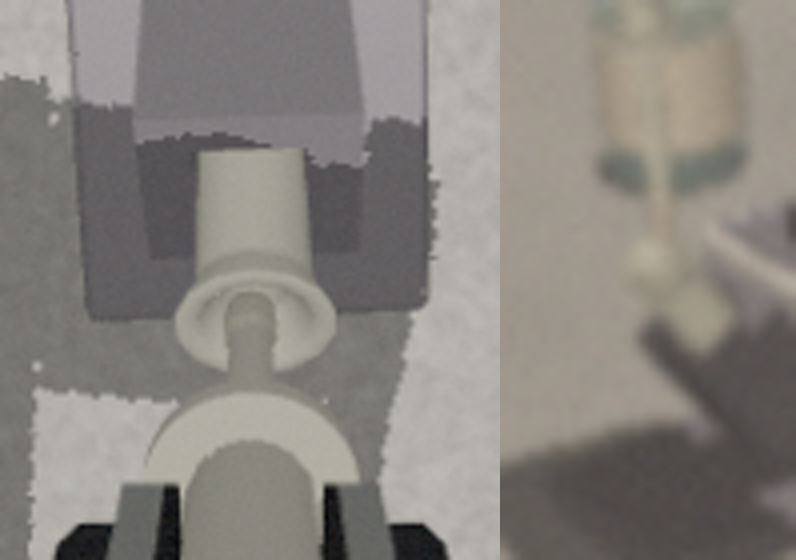

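The bud is at (251,296) and the rim's centre at (256,321). The tip is centred over the mouth to within about 1 mm, so I'm lowering it into the funnel.

```bash
python3 -m handwheel '[[-0.001,0.0007,0.006,0],[0,0,0.006,0],[0,0,0,0]]' - 22
python3 -m handwheel '[[0,0,0.002,0],[0,0,0.002,0],[0,0,0,0]]'
```

```text
time: 5.7
tool_pos: [531.7, 149.5, 213.9]
tcp_rot: [-180.0, 0.1, 16.2]
ft_force: [-0.2, 1.2, -0.9]
finger_gap: 17.0
grip_force: 26.0
time: 6.0
tool_pos: [532.3, 149.6, 211.0]
tcp_rot: [-180.0, 0.0, 16.2]
ft_force: [-0.2, 0.2, -0.0]
finger_gap: 17.6
grip_force: 26.0
```

```bash
python3 -m handwheel '[[-0.0042,0,0.0001,0],[-0.0042,0,0.0004,0],[-0.0042,0,0.0006,0],[-0.0042,0,0.0008,0],[0,0,0,0]]'
python3 -m handwheel '[[-0.0039,0,0.001,0],[-0.0039,0,0.0014,0],[0,0,0,0]]'
```

```text
time: 6.5
tool_pos: [516.4, 144.9, 210.2]
tcp_rot: [180.0, -0.1, 16.2]
ft_force: [1.8, 0.7, 3.4]
finger_gap: 17.1
grip_force: 26.4
time: 6.8
tool_pos: [508.7, 142.6, 207.6]
tcp_rot: [180.0, -0.0, 16.2]
ft_force: [1.4, -0.3, 5.8]
finger_gap: 17.2
grip_force: 26.8
```

```bash
python3 -m handwheel '[[-0.0038,0,0.0012,0],[-0.0038,0,0.0014,0],[-0.0038,0,0.0016,0],[-0.0038,0,0.0018,0],[0,0,0,0]]'
python3 - <<'E'
from h import *
s,w=save('wrist','w4.png'); _,d=save('side','s4.png'); print(s['tool_pos'],s['ft_force'])
W=cv2.resize(w[100:300,205:355],(450,600),interpolation=cv2.INTER_CUBIC)
D=cv2.resize(d[130:250,175:245],(350,600),interpolation=cv2.INTER_CUBIC)
cv2.imwrite('pics/m4.png',np.hstack([W,D])[:,:,::-1])
E
```

```text
time: 7.3
tool_pos: [494.5, 138.4, 202.7]
tcp_rot: [180.0, -0.1, 16.2]
ft_force: [0.1, 0.5, 12.3]
finger_gap: 16.9
grip_force: 27.8
[494.54685885 138.38597375 202.68727843] [ 0.07517258  0.51753009 12.33843869]
```

View pics/m4.png

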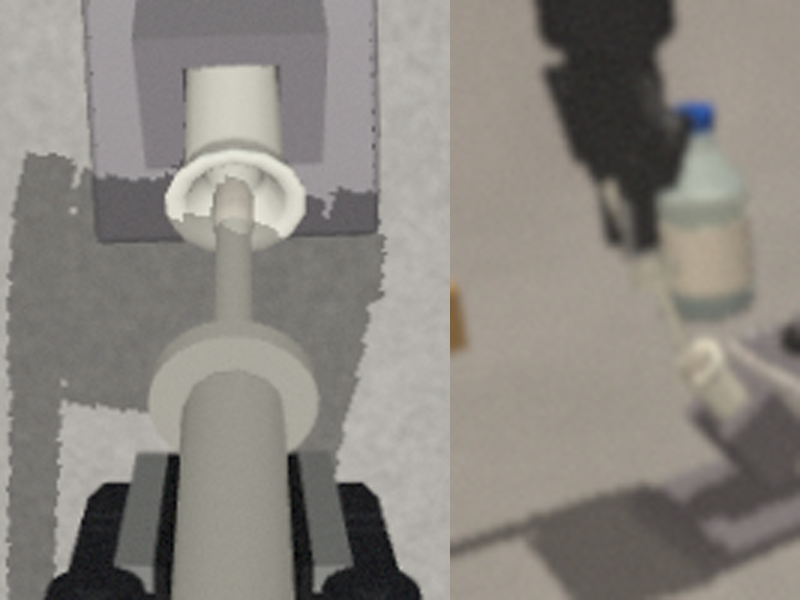

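```bash
python3 - <<'E'
from h import *
np.set_printoptions(precision=1,suppress=True)
s={'tool_pos':[494.5,138.4,202.7],'tcp_rot':[180,0,16.2]}
R,t=wpose(s)
c=r.camera_params('wrist')
for th in (14,17,20,23,26):
    a=np.radians(th);d=np.array([np.sin(a),0,np.cos(a)])
    g=np.array([0.3,0,-18.7])
    q=lambda L:np.array(wproj(s,R@(g+d*L)+t))[1]
    tip=R@(g+d*121)+t
    print(th,'collar v',q(36),'bud top',q(111),'tip',q(121),tip)
m=[527.4,148.4,118];print(wproj(s,m),'rim image v',100+202/3)
for x in(525,527,529,531):print(x,wproj(s,[x,148.4+(x-527)*.29,118]))
E
```

```text
14 collar v 237.95508416047346 bud top 175.13545739142825 tip 169.28063257046963 [522.9 146.7 104. ]
17 collar v 235.17970238790937 bud top 168.0056034082981 tip 161.7218288731587 [528.8 148.4 105.7]
20 collar v 232.48556754997213 bud top 160.908389613722 tip 154.18582167926476 [534.5 150.  107.7]
23 collar v 229.8787605862569 bud top 153.8469428171668 tip 146.67480956824218 [540.2 151.7 110. ]
26 collar v 227.36555871681236 bud top 146.82464483998066 tip 139.19117356654016 [545.7 153.3 112.6]
(np.float64(281.9993001172639), np.float64(166.4978660156386)) rim image v 167.33333333333331
525 (np.float64(281.8413447617906), np.float64(169.8951513443642))
527 (np.float64(281.842236491676), np.float64(167.0278705080971))
529 (np.float64(281.84315650300323), np.float64(164.15084352354233))
531 (np.float64(281.84410494067987), np.float64(161.2644732306444))
```

```bash
python3 -m handwheel '[[0.002,0,-0.0012,0],[0,0,0,0]]'
python3 -m handwheel '[[0.001,0,0.0017,0],[0.001,0,0.0017,0],[0,0,0,0]]'
```

```text
time: 7.6
tool_pos: [495.9, 138.8, 203.1]
tcp_rot: [180.0, 0.0, 16.2]
ft_force: [-2.1, -0.7, 10.9]
finger_gap: 17.2
grip_force: 27.3
time: 7.9
tool_pos: [497.9, 139.5, 198.5]
tcp_rot: [180.0, 0.0, 16.2]
ft_force: [2.0, 0.4, 2.6]
finger_gap: 17.0
grip_force: 26.9
```

```bash
python3 -m handwheel '[[-0.0036,0,0.0021,0],[-0.0036,0,0.0022,0],[0,0,0,0]]'
python3 -m handwheel '[[-0.0035,0,0.0023,0],[-0.0034,0,0.0025,0],[0,0,0,0]]'
```

```text
time: 8.2
tool_pos: [490.3, 137.4, 193.8]
tcp_rot: [-180.0, 0.1, 16.2]
ft_force: [2.9, -0.2, 1.1]
finger_gap: 17.0
grip_force: 27.1
time: 8.5
tool_pos: [483.7, 135.5, 189.0]
tcp_rot: [-180.0, 0.1, 16.2]
ft_force: [1.8, 0.1, 1.7]
finger_gap: 17.3
grip_force: 27.3
```

```bash
python3 -m handwheel '[[-0.0026,0,0.0024,0],[-0.0026,0,0.0026,0],[-0.0018,0,0.0024,0],[0,0,0,0]]'
python3 -m handwheel '[[0.002,0,0.0034,0],[0.002,0,0.0034,0],[0,0,0,0]]'
```

```text
time: 8.9
tool_pos: [477.3, 133.6, 181.7]
tcp_rot: [-180.0, 0.0, 16.2]
ft_force: [1.5, 0.5, 1.3]
finger_gap: 17.3
grip_force: 27.5
time: 9.2
tool_pos: [481.5, 134.9, 174.6]
tcp_rot: [-180.0, 0.1, 16.2]
ft_force: [2.2, 0.1, 0.5]
finger_gap: 17.0
grip_force: 27.4
```

```bash
python3 -m handwheel '[[0.0021,0,0.0034,0],[0.0021,0,0.0034,0],[0.0021,0,0.0034,0],[0.0021,0,0.0034,0],[0,0,0,0]]'
python3 -m handwheel '[[0.0021,0,0.0034,0],[0.0021,0,0.0034,0],[0.0021,0,0.0034,0],[0,0,0,0]]'
```

```text
time: 9.7
tool_pos: [489.7, 137.2, 161.2]
tcp_rot: [-180.0, 0.0, 16.2]
ft_force: [2.3, 0.7, -0.3]
finger_gap: 17.2
grip_force: 27.4
time: 10.1
tool_pos: [495.8, 139.0, 151.1]
tcp_rot: [-180.0, 0.0, 16.2]
ft_force: [1.4, 1.8, -0.4]
finger_gap: 17.2
grip_force: 27.4
```

```bash
python3 -m handwheel '[[0.0011,0,0.0017,0],[0.0021,0,0.0034,0],[0.0021,0,0.0034,0],[0,0,0,0]]' - 50
python3 -m handwheel '[[0.0016,0,0.0025,0],[0.0016,0,0.0025,0],[0,0,0,0]]'
python3 -m handwheel '[[0.0011,0,0.0017,0],[0,0,0,0]]'
```

```text
time: 10.5
tool_pos: [501.0, 140.5, 142.9]
tcp_rot: [-180.0, 0.0, 16.2]
ft_force: [1.4, -0.1, 0.5]
finger_gap: 16.9
grip_force: 49.1
time: 10.8
tool_pos: [503.9, 141.4, 138.2]
tcp_rot: [-180.0, 0.0, 16.2]
ft_force: [-0.5, -0.1, 3.1]
finger_gap: 16.8
grip_force: 49.2
time: 11.0
tool_pos: [505.0, 141.7, 136.6]
tcp_rot: [-180.0, 0.0, 16.2]
ft_force: [-1.5, -0.5, 5.0]
finger_gap: 16.7
grip_force: 49.2
```

```bash
python3 -m handwheel '[[0.0011,0,0.0017,0],[0,0,0,0]]'
python3 -m handwheel '[[0.0008,0,0.0013,0],[0,0,0,0]]'
python3 -m handwheel '[[0.0008,0,0.0013,0],[0,0,0,0]]'
python3 -m handwheel '[[0.0005,0,0.0009,0],[0,0,0,0]]'
```

```text
time: 11.2
tool_pos: [506.0, 142.0, 135.2]
tcp_rot: [-180.0, 0.0, 16.2]
ft_force: [-3.1, -0.3, 6.0]
finger_gap: 17.5
grip_force: 49.7
time: 11.4
tool_pos: [506.2, 142.0, 135.0]
tcp_rot: [180.0, 0.1, 16.2]
ft_force: [-12.5, -2.4, 18.5]
finger_gap: 16.6
grip_force: 51.0
time: 11.6
tool_pos: [506.2, 142.0, 134.9]
tcp_rot: [180.0, 0.2, 16.2]
ft_force: [-22.5, -5.2, 32.1]
finger_gap: 16.7
grip_force: 52.3
time: 11.8
tool_pos: [506.3, 142.0, 134.8]
tcp_rot: [180.0, 0.2, 16.2]
ft_force: [-29.0, -7.4, 40.3]
finger_gap: 17.0
grip_force: 53.1
```

```bash
python3 -m handwheel '[[-0.0015,0,-0.0024,0],[0,0,0,0],[0,0,0,0]]'
python3 -m handwheel '[[0,0,0,0],[0,0,0,0],[0,0,0,0],[0,0,0,0]]' 0.045
python3 -m handwheel '[[-0.01,0,-0.03,0],[0,0,-0.03,0],[0,0,-0.03,0],[0,0,-0.03,0],[-0.02,0,0,0],[0,0,0,0],[0,0,0,0]]'
python3 - <<'E'
from h import *
s,w=save('wrist','w5.png'); _,d=save('side','s5.png'); print(s['tool_pos'],s['ft_force'])
R,t=wpose(s)
W=cv2.resize(w[60:260,205:355],(450,600),interpolation=cv2.INTER_CUBIC)
D=cv2.resize(d[150:250,190:260],(350,600),interpolation=cv2.INTER_CUBIC)
cv2.imwrite('pics/m5.png',np.hstack([W,D])[:,:,::-1])
a=R@np.array([-.53,0,-.848]); m=np.array([527.2,148.4,118])
for L in(0,2.5,5,65):p=m+a*L;print(L,wproj(s,p),proj('side',p))
E
```

```text
time: 12.1
tool_pos: [506.1, 142.0, 135.0]
tcp_rot: [180.0, 0.1, 16.2]
ft_force: [-10.8, -2.3, 15.5]
finger_gap: 16.5
grip_force: 50.1
time: 12.5
tool_pos: [506.3, 142.0, 133.2]
tcp_rot: [-180.0, 0.1, 16.2]
ft_force: [0.1, -0.3, 0.7]
finger_gap: 44.9
grip_force: 0.0
time: 13.2
tool_pos: [477.7, 133.7, 253.1]
tcp_rot: [-180.0, 0.0, 16.2]
ft_force: [0.6, 0.1, -0.6]
finger_gap: 45.0
grip_force: 0.0
[477.69124886 133.70829343 253.14934222] [ 0.63963491  0.06087398 -0.58367639]
0 (np.float64(282.1300147728313), np.float64(135.64632240367638)) (np.float64(223.3508857664765), np.float64(201.25974558548253))
2.5 (np.float64(282.1320505471722), np.float64(137.42668345519985)) (np.float64(222.91591212798505), np.float64(200.76842432101535))
5 (np.float64(282.13411775935526), np.float64(139.2326626980259)) (np.float64(222.47968313938878), np.float64(200.27568508509816))
65 (np.float64(282.1948697350656), np.float64(191.496283997678)) (np.float64(211.61894583237768), np.float64(188.00801938187652))
```

View pics/m5.png

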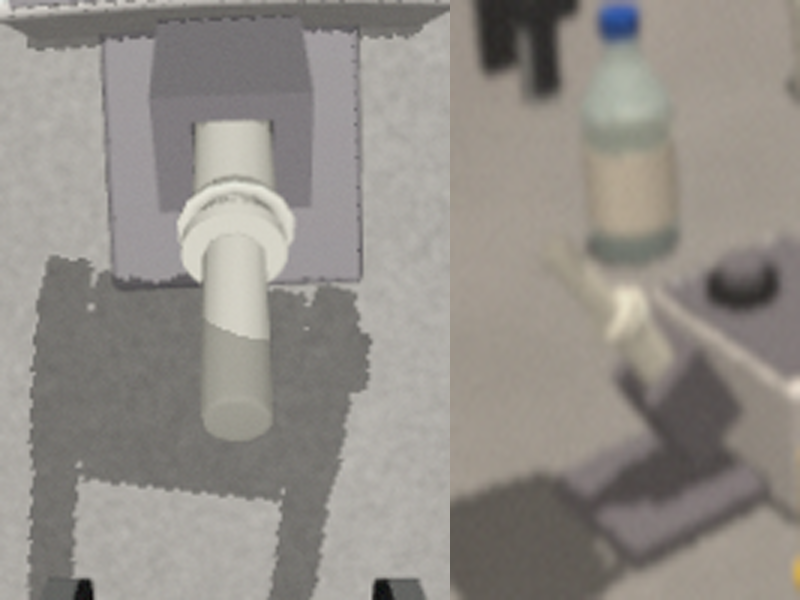

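```bash
python3 - <<'E'
from h import *
w=cv2.imread('pics/w5.png',0)
for u in (264,283,284,302): print(u,list(enumerate(w[110:212,u].tolist(),110))[::1] if 0 else w[110:212,u].tolist())
for v in (132,134,136,138,140,142,144,146,150,190,194,196,198,200,202): print(v,w[v,258:310].tolist())
s={'tool_pos':[477.9,133.9,253.2],'tcp_rot':[180,0,16.2]}
R,t=wpose(s)
m=np.array([527.2,148.4,118])
def circ(L,rad,th=32,off=0):
    a=R@np.array([-np.sin(np.radians(th)),0,-np.cos(np.radians(th))]);y=R[:,1];n=np.cross(a,y)
    p=np.array([wproj(s,m+a*L+rad*(np.cos(q)*y+np.sin(q)*n)) for q in np.linspace(0,6.28,73)])
    print(L,rad,th,'u %.1f %.1f v %.1f %.1f'%(p[:,0].min(),p[:,0].max(),p[:,1].min(),p[:,1].max()))
circ(0,17.5);circ(5,15);circ(65,9);circ(65,9,36);circ(69,9);
E
```

```text
264 [125, 127, 125, 122, 126, 123, 124, 125, 123, 124, 123, 124, 124, 124, 125, 124, 126, 126, 126, 122, 135, 152, 160, 193, 210, 196, 194, 182, 179, 179, 171, 154, 154, 153, 154, 155, 154, 155, 153, 152, 152, 122, 96, 93, 88, 82, 108, 115, 113, 118, 119, 121, 118, 114, 117, 119, 118, 122, 120, 121, 118, 113, 112, 111, 112, 119, 116, 114, 119, 117, 119, 119, 117, 115, 116, 115, 117, 120, 119, 115, 118, 113, 115, 112, 113, 112, 112, 109, 113, 110, 112, 113, 114, 114, 115, 113, 115, 117, 120, 118, 118, 114]
283 [202, 203, 202, 202, 202, 202, 202, 199, 168, 161, 195, 225, 218, 201, 175, 191, 190, 198, 208, 209, 208, 210, 210, 210, 211, 211, 211, 207, 203, 205, 206, 206, 206, 206, 206, 205, 207, 208, 207, 207, 207, 208, 208, 208, 208, 207, 207, 208, 206, 206, 207, 207, 207, 207, 208, 206, 207, 207, 206, 206, 206, 172, 162, 161, 161, 161, 162, 162, 160, 162, 163, 161, 160, 161, 160, 162, 162, 161, 162, 162, 162, 163, 165, 166, 157, 155, 155, 154, 151, 153, 152, 152, 149, 150, 150, 148, 142, 117, 117, 115, 117, 116]
284 [202, 201, 202, 200, 200, 202, 200, 200, 176, 155, 180, 227, 221, 203,
[... 4412 characters left out ...]
17, 116, 112, 109, 109, 112, 113, 118, 115, 116, 115, 115, 116, 121, 150, 152, 153, 153, 151, 152, 150, 150, 151, 152, 152, 152, 153, 151, 148, 150, 151, 148, 150, 150, 151, 146, 135, 115, 120, 121, 124, 120, 116, 114, 114, 116, 117, 118, 114, 112, 116]
202 [119, 116, 113, 109, 115, 114, 114, 116, 118, 118, 119, 118, 121, 118, 117, 133, 148, 150, 150, 152, 151, 151, 151, 148, 150, 149, 150, 151, 150, 151, 147, 147, 149, 151, 151, 147, 139, 115, 114, 114, 115, 119, 118, 118, 119, 118, 118, 117, 116, 119, 118, 119]
0 17.5 32 u 261.8 302.8 v 119.2 151.6
5 15 32 u 264.4 300.1 v 125.1 153.1
65 9 32 u 269.7 295.0 v 183.0 200.2
65 9 36 u 269.9 294.8 v 188.0 203.4
69 9 32 u 269.5 295.2 v 187.2 204.4
```

The rim's top edge matches its prediction, but the handle's end sits about 8 px lower than a seated swab's would. So the swab may be about 4 mm short and slightly tilted. I'm taking a look from the side.

```bash
python3 -m handwheel '[[-0.008,0.033,0,0],[0,0.033,0,0],[0,0.034,0,0],[0,0,0.045,0],[0,0,0.045,0],[0,0,0.045,0],[0,0,0.045,0],[0,0,0,0],[0,0,0,0],[0,0,0,0]]' 0.02
python3 - <<'E'
from h import *
s,w=save('wrist','w6.png'); print(s['tool_pos'],s['tcp_rot'])
s={'tool_pos':s['tool_pos'],'tcp_rot':[180,0,16.2]}
R,t=wpose(s);m=np.array([527.2,148.4,118])
a=R@np.array([-.53,0,-.848])
for L in(-20,0,5,65):print(L,wproj(s,m+a*L))
u,v=map(int,wproj(s,m+a*25)); x0=max(0,u-60);y0=max(0,v-60); print(x0,y0)
cv2.imwrite('pics/m6.png',cv2.resize(w[y0:y0+120,x0:x0+120],(600,600),interpolation=cv2.INTER_CUBIC)[:,:,::-1])
E
```

```text
time: 14.3
tool_pos: [500.1, 35.5, 76.3]
tcp_rot: [179.9, -0.2, 16.2]
ft_force: [0.3, -0.6, 0.8]
finger_gap: 20.3
grip_force: 0.0
[500.07255009  35.45733504  76.31863028] [179.93716738  -0.19735162  16.20707664]
-20 (np.float64(51.42436627680058), np.float64(144.20779020092337))
0 (np.float64(30.21275344828905), np.float64(176.7963638158182))
5 (np.float64(24.680989994408264), np.float64(185.9334232208376))
65 (np.float64(-40.15308665577811), np.float64(327.79577944854816))
0 166
```

View pics/m6.png

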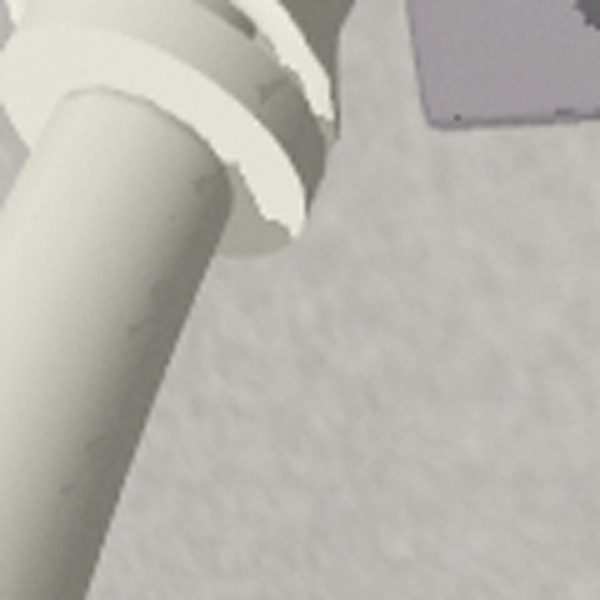

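The crop shows the collar touching the rim on the front side and a wedge gap behind, at about (240,15). The swab is in, but tilted a few degrees outward. I'll regrasp it, straighten it and press again.

```bash
python3 -m handwheel '[[0,0,-0.045,0],[0,0,-0.045,0],[0,0,-0.045,0],[0,0,-0.045,0],[0,-0.034,0,0],[0,-0.033,0,0],[0.008,-0.033,0,0],[0,0,0,0],[0,0,0,0]]' 0.045
python3 -m handwheel '[[0.015,0,0.02,0],[0.013,0,0.03,0],[0,0,0.03,0],[0,0,0.03,0],[0,0,0.003,0],[0,0,0,0],[0,0,0,0]]'
```

```text
time: 15.25
tool_pos: [478.5, 134.3, 256.0]
tcp_rot: [180.0, -0.2, 16.3]
ft_force: [0.4, 0.7, 0.4]
finger_gap: 45.1
grip_force: 0.0
time: 15.95
tool_pos: [506.1, 141.3, 143.2]
tcp_rot: [180.0, -0.2, 16.2]
ft_force: [-0.2, -0.7, -0.1]
finger_gap: 44.6
grip_force: 0.0
```

```bash
python3 -m handwheel '[[0,0,0,0],[0,0,0,0],[0,0,0,0],[0,0,0,0]]' 0 40
python3 -m handwheel '[[0.0017,0,-0.001,0],[0.0017,0,-0.001,0],[0,0,0,0]]'
python3 -m handwheel '[[0.0009,0,-0.0005,0],[0,0,0,0]]'
```

```text
time: 16.35
tool_pos: [505.7, 141.7, 142.5]
tcp_rot: [180.0, -0.2, 16.2]
ft_force: [-0.8, -1.2, 7.2]
finger_gap: 16.3
grip_force: 38.9
time: 16.65
tool_pos: [507.4, 142.3, 143.2]
tcp_rot: [180.0, 0.1, 16.2]
ft_force: [-6.7, -3.1, 7.8]
finger_gap: 16.3
grip_force: 39.2
time: 16.85
tool_pos: [507.8, 142.5, 143.4]
tcp_rot: [180.0, 0.2, 16.2]
ft_force: [-7.7, -2.4, 7.9]
finger_gap: 15.7
grip_force: 39.3
```

```bash
python3 -m handwheel '[[0.0012,0,0.0002,0],[0.0012,0,0.0002,0],[0,0,0,0]]' - 60
python3 -m handwheel '[[0.0012,0,0.0012,0],[0.0012,0,0.0012,0],[0,0,0,0]]'
```

```text
time: 17.15
tool_pos: [508.4, 142.6, 143.5]
tcp_rot: [180.0, 0.4, 16.2]
ft_force: [-19.9, -5.6, 19.3]
finger_gap: 15.8
grip_force: 59.0
time: 17.45
tool_pos: [508.9, 142.6, 143.4]
tcp_rot: [180.0, 0.6, 16.2]
ft_force: [-40.5, -13.2, 45.6]
finger_gap: 15.7
grip_force: 61.4
```

```bash
python3 -m handwheel '[[-0.0012,0,-0.0012,0],[-0.0012,0,-0.0012,0],[0,0,0,0],[0,0,0,0]]'
python3 -m handwheel '[[0,0,0,0],[0,0,0,0],[0,0,0,0],[0,0,0,0]]' 0.045
python3 -m handwheel '[[-0.005,0,-0.025,0],[-0.005,0,-0.03,0],[-0.01,0,-0.03,0],[-0.01,0,-0.025,0],[0,0,0,0],[0,0,0,0],[0,0,0,0]]'
cat > meas.py <<'E'
from h import *
s,w=save('wrist','w7.png'); print(s['tool_pos'],s['tcp_rot'])
g=cv2.cvtColor(w,cv2.COLOR_RGB2GRAY)
print(g[110:215,283].tolist())
for v in range(130,156,2): print(v,g[v,258:310].tolist())
for v in range(184,212,2): print(v,g[v,264:302].tolist())
E
python3 meas.py
```

```text
time: 17.85
tool_pos: [508.7, 142.6, 143.6]
tcp_rot: [180.0, 0.3, 16.2]
ft_force: [-17.6, -6.8, 17.4]
finger_gap: 15.9
grip_force: 58.9
time: 18.25
tool_pos: [511.2, 143.5, 142.7]
tcp_rot: [-180.0, -0.0, 16.2]
ft_force: [0.1, -0.0, -0.1]
finger_gap: 44.8
grip_force: 0.0
time: 18.95
tool_pos: [481.9, 135.0, 251.5]
tcp_rot: [-180.0, 0.1, 16.2]
ft_force: [-0.1, 0.5, -0.0]
finger_gap: 45.0
grip_force: 0.0
[481.93554175 135.01889072 251.50491498] [-1.79986926e+02  9.50388143e-02  1.62043071e+01]
[203, 202, 203, 203, 203, 203, 204, 204, 202, 202, 204, 203, 200, 175, 154, 190, 220, 221, 206, 187, 201, 207, 206, 206, 207, 213, 215, 214, 214, 214, 214, 209, 201, 203, 203, 203, 204, 204, 204, 205, 204, 204, 204, 204, 205, 204, 205, 205, 205, 203, 203, 206, 205, 205, 205, 205, 206, 205, 204, 204, 200, 196, 162, 161, 163, 163, 161, 161, 162, 160, 161, 164, 161, 162, 161, 161, 160, 160, 161, 162, 160, 160, 161, 162, 166, 166, 162, 160, 159, 156, 155, 155, 155, 151, 152, 152, 150, 151, 149, 148, 128, 114, 115, 117, 118]
130 [129, 126, 127, 122, 126, 126, 128, 127, 127, 127, 126, 128, 195, 220, 223
[... 5384 characters left out ...]
 154, 154, 154, 153, 152, 154, 153, 152, 154, 153, 153, 150, 152, 152, 152, 151, 150, 137, 121, 122, 124, 120, 118]
206 [116, 115, 119, 118, 121, 119, 121, 117, 116, 116, 134, 148, 151, 153, 151, 153, 150, 151, 151, 150, 153, 151, 152, 152, 153, 152, 149, 151, 152, 150, 141, 122, 115, 114, 114, 117, 117, 118]
208 [113, 120, 119, 119, 117, 120, 116, 118, 117, 114, 117, 120, 125, 143, 146, 146, 150, 151, 151, 149, 150, 152, 149, 152, 151, 149, 147, 144, 128, 127, 119, 118, 119, 118, 119, 119, 116, 120]
210 [115, 121, 121, 121, 119, 117, 118, 119, 120, 116, 118, 115, 118, 118, 115, 113, 113, 121, 130, 128, 125, 125, 125, 125, 122, 117, 120, 117, 120, 124, 121, 120, 119, 117, 114, 118, 118, 117]
```

```bash
cat > fit.py <<'E'
from h import *
from scipy.optimize import least_squares
def run(tp,obs,rimv):
    s={'tool_pos':tp,'tcp_rot':[180,0,16.2]};R,t=wpose(s);y=R[:,1]
    def vs(o,L,rad,th):
        a=R@np.array([-np.sin(th),0,-np.cos(th)]);n=np.cross(a,y)
        q=[wproj(s,o+a*L+k*rad*n)[1] for k in(-1,1)]; return min(q),max(q)
    m=np.array([527.2,148.4,118])
    th0=np.radians(32)
    # shift mouth along tool x so rim back edge matches
    sh=least_squares(lambda p:[vs(m+R[:,0]*p[0],0,17.5,th0)[0]-rimv],[0]).x[0]; m=m+R[:,0]*sh
    def model(p):
        a0=R@np.array([-.53,0,-.848]);o=m+a0*p[0]+np.cross(a0,y)*p[2]
        e=vs(o,65,9,p[1]); return [vs(o,5,15,p[1])[0],vs(o,5,9,p[1])[0],e[0],e[1]]
    f=least_squares(lambda p:np.r_[np.array(model(p))-obs,.3*p[2]],[0,th0,0])
    print('mouth shift %.1f L0 %.1f theta %.1f perp %.1f'%(sh,f.x[0],np.degrees(f.x[1]),f.x[2]),'res',f.fun.round(1),'aligned pred',np.round(model([0,th0,0]),1))
if __name__=='__main__':
    run([477.9,133.9,253.2],[129.5,137,192.7,206.8],119.7)
    run([481.9,135.0,251.6],[134.7,141.3,194.2,209.8],124.5)
E
python3 fit.py
```

```text
mouth shift -0.4 L0 2.3 theta 35.4 perp -2.0 res [ 0.7 -1.2 -0.5  0.8 -0.6] aligned pred [125.7 131.6 183.6 200.8]
mouth shift -0.2 L0 2.6 theta 30.9 perp -2.6 res [ 0.1 -0.6 -0.5  0.9 -0.8] aligned pred [130.6 136.4 189.7 206.5]
```

```bash
python3 -m handwheel '[[-0.005,0.025,0,0],[-0.005,0.025,0,0],[0,0.025,0,0],[0,0,0.045,0],[0,0,0.045,0],[0,0,0.045,0],[0,0,0.04,0],[0,0,0,0],[0,0,0,0],[0,0,0,0]]' 0.02
cat > prof.py <<'E'
from h import *
s,w=save('wrist','w8.png'); g=cv2.cvtColor(w,cv2.COLOR_RGB2GRAY); print(s['tool_pos'],s['tcp_rot'])
s={'tool_pos':s['tool_pos'],'tcp_rot':[180,0,16.2]}
R,t=wpose(s);m=np.array([527.0,148.4,118]);a=R@np.array([-.53,0,-.848])
cam=R@np.array(P('wrist')['mount'])[:3,3]+t
view=m-cam;view/=np.linalg.norm(view);n=np.cross(a,view);n/=np.linalg.norm(n);print('n (tool)',R.T@n,'axis.view',a@view)
Ls=np.arange(-12,14,1.0);rs=np.arange(-22,22.1,1.0)
print('mouth px',wproj(s,m))
print('     '+' '.join('%3d'%x for x in rs))
for L in Ls:
    uv=np.array([wproj(s,m+a*L+n*x) for x in rs],np.float32)
    p=cv2.remap(g,uv[None,:,0],uv[None,:,1],cv2.INTER_LINEAR)[0]; print('%4d '%L+' '.join('%3d'%x for x in p))
E
python3 prof.py
```

```text
time: 20.0
tool_pos: [495.4, 60.3, 80.2]
tcp_rot: [180.0, -0.2, 16.2]
ft_force: [0.4, 0.3, 0.6]
finger_gap: 20.1
grip_force: 0.0
[495.38492893  60.28943783  80.20258198] [ 1.79950847e+02 -1.78227244e-01  1.62070457e+01]
n (tool) [-0.6012095   0.70523373  0.37575593] axis.view -0.5865684604801551
mouth px (np.float64(82.7004248152607), np.float64(178.69778783875984))
     -22 -21 -20 -19 -18 -17 -16 -15 -14 -13 -12 -11 -10  -9  -8  -7  -6  -5  -4  -3  -2  -1   0   1   2   3   4   5   6   7   8   9  10  11  12  13  14  15  16  17  18  19  20  21  22
 -12 186 180 179 183 183 185 185 184 174 178 173 157 181 226 239 237 234 229 227 225 223 220 219 217 215 218 222 224 226 228 229 229 229 228 178 129 125 153 158 158 157 157 157 157 158
 -11 186 185 180 184 185 186 184 186 178 183 184 214 237 238 235 230 223 212 205 202 196 193 190 184 179 183 195 207 215 220 224 225 226 228 228 196 131 135 158 158 158 158 159 156 157
 -10 185 182 180 181 185 184 183 183 181 196 235 239 236 232 225 216 203 178 137 140 150 174 176 179 180 174 174 165 175 195 208 217 224 226 227 226 198 126 147 156 156 158 156
[... 3563 characters left out ...]
1 184 183 201 226 226 226 227 208 210 214 217 216 214 211 208 204 199 191 185 178 169 157 143 130 123 164 165 166 167 183 183 189 188 187 187 186
  11 181 186 184 183 186 181 184 180 179 183 190 184 214 226 226 226 207 211 214 217 216 213 210 208 204 198 191 185 177 169 156 143 128 122 163 165 168 182 182 182 185 186 185 187 188
  12 181 180 181 182 186 185 184 181 181 179 188 187 185 207 226 227 212 212 214 216 215 212 210 207 204 198 191 185 178 169 156 143 130 122 161 168 182 184 187 184 187 188 185 185 188
  13 183 179 177 181 184 185 184 182 182 180 186 185 185 181 187 222 213 211 214 217 216 213 210 207 204 198 191 186 176 168 155 145 130 124 177 184 187 186 184 185 184 187 184 182 186
```

The first push left a wider dark seam, and it is now a single line. The measured tilt is about 31–32°. The constant ~4 px offset fits the rim flange's lower edge, which I had taken for its top, and the hard axial stop repeated. So I take the collar as home and go on to the button at ≈ (626,210).

```bash
python3 -m handwheel '[[0,0,-0.04,0],[0,0,-0.04,0],[0,0,-0.04,0],[0,0,-0.03,0],[0,0,0,0],[0.033,-0.022,0,0],[0.035,-0.022,0,0],[0.033,-0.022,0,0],[0.033,-0.022,0,0],[0.033,-0.0195,0,0]]' 0 30
python3 -m handwheel '[[0,0,0,0],[0,0,0.04,0],[0,0,0.04,0],[0,0,0.035,0],[0,0,0,0],[0,0,0,0]]'
```

```text
time: 21.05
tool_pos: [625.3, 211.8, 229.3]
tcp_rot: [180.0, -0.1, 16.2]
ft_force: [0.8, -0.7, 0.5]
finger_gap: -0.0
grip_force: 0.0
time: 21.65
tool_pos: [624.0, 209.8, 113.9]
tcp_rot: [180.0, 0.0, 16.2]
ft_force: [0.3, 0.3, 1.3]
finger_gap: -0.2
grip_force: 0.0
```

```bash
python3 -m handwheel '[[0,0,0.008,0],[0,0,0.005,0],[0,0,0.002,0],[0,0,0,0]]'
python3 -m handwheel '[[0,0,0.002,0],[0,0,0.002,0],[0,0,0,0]]'
```

```text
time: 22.05
tool_pos: [625.1, 210.3, 99.1]
tcp_rot: [180.0, -0.2, 16.2]
ft_force: [0.6, 0.6, 3.6]
finger_gap: -0.0
grip_force: 1.5
time: 22.35
tool_pos: [625.1, 210.3, 96.0]
tcp_rot: [180.0, -0.2, 16.2]
ft_force: [-2.1, -0.6, 12.1]
finger_gap: -0.1
grip_force: 6.1
```

```bash
python3 -m handwheel '[[0,0,0.0015,0],[0,0,0,0],[0,0,0,0]]'
python3 -m handwheel '[[0,0,-0.01,0],[0,0,-0.03,0],[0,0,-0.04,0],[0,0,-0.04,0],[-0.042,0.025,0,0],[-0.042,0.026,0,0],[-0.042,0.026,0,0],[-0.032,0.026,0,0],[0,0,0,0],[0,0,0,0]]' 0.02
python3 - <<'E'
from h import *
s,w=save('side','s9.png'); b=cv2.imread('pics/s5.png',0).astype(int); g=cv2.cvtColor(w,cv2.COLOR_RGB2GRAY).astype(int)
d=abs(g-b)[175:225,200:250]; print(np.argwhere(d>25)[:40].tolist(), s['ft_force'],s['time'])
E
```

```text
time: 22.65
tool_pos: [625.2, 210.3, 95.8]
tcp_rot: [180.0, -0.2, 16.2]
ft_force: [-5.7, -2.5, 20.6]
finger_gap: 0.2
grip_force: 10.1
time: 23.65
tool_pos: [500.4, 66.5, 212.1]
tcp_rot: [-180.0, 0.0, 16.1]
ft_force: [0.4, 0.8, 0.3]
finger_gap: 20.0
grip_force: 0.0
[[0, 12], [0, 13], [0, 14], [0, 15], [0, 16], [0, 17], [0, 18], [0, 19], [0, 20], [0, 21], [0, 22], [0, 23], [0, 24], [0, 25], [1, 12], [1, 13], [1, 14], [1, 15], [1, 16], [1, 17], [1, 18], [1, 19], [1, 20], [1, 21], [1, 22], [1, 23], [1, 24], [2, 12], [2, 13], [2, 14], [2, 15], [2, 16], [2, 17], [2, 18], [2, 19], [2, 20], [2, 21], [2, 22], [2, 23], [2, 24]] [0.41107692 0.82761394 0.28873428] 23.65
```

```bash
python3 - <<'E'
from h import *
print(r.hand_in())
E
```

```text
the job is handed in; nothing more can be done
None
```

I put the swab in the vial and let go of it, pressed the start button down to its stop and released it, and handed the job in at about 24 s. No verdict came back, so full seating of the collar rests on my camera measurements (axis within about 1° of the vial's, at most a small gap) and a firm stop against the rim when I pressed it home.

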